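# Snap down the till tray's note clips

### The job

The notes have been taken out of the till tray for the night, but two of its three note clips still stand up. Push each standing clip over past its centre with your fingertips so that it snaps fully down into its bay; leave the third clip lying down, and do not lift, shift or knock over the coin rolls, the calculator or the stamp.

Things in the scene. Friction and masses are not known exactly. Their poses are not given: they have to be found in the camera images.
- tray: black till tray, 300 (x) by 306 mm (y), fixed on the counter. Origin: centre of its underside; x points to its far wall, z up. Far part: three note bays side by side, each with a clip whose bracket is at x = +112 and y = -100, 0 or +100 mm. Near part: four coin cups. Floor 6 mm thick; walls 40 mm high, far wall 50, wall between bays and cups 45 mm.
- clip_a_base: clip_a: base bracket of a note clip, fixed in the tray, 30 x 44 mm. Origin on the counter plane (z = 0) directly under the clip's hinge; x points to the tray's far wall, y along the hinge, z up. The hinge line runs along y, 35 mm above the origin. The tray's far wall inner face is 33 mm from the origin in +x.
- clip_a (a joint): hinge of clip_a. 0 = standing at its stop, leaning back 0.35 rad from vertical to the bracket's +x; grows as it swings over to -x; 2.05 rad = lying down in its bay, pointing to -x. Over-centre spring: centre at 1.025 rad, from where it snaps by itself to the nearer stop. Leaving a stop takes about 0.31 N m (7 N at 45 mm from the hinge), falling to zero at the centre. Starts standing.
- clip_a_tip (a point): middle of the outer end of the clip, 95 mm from the hinge. The clip is a steel fork 22 mm wide and 4 mm thick with an orange plastic pad (30 mm wide, 18 mm long, 7 mm thick) at this end. Standing, this end is 124 mm above the counter; lying, about 23 mm.
- clip_b_base: clip_b: base bracket of a note clip, fixed in the tray, 30 x 44 mm. Origin on the counter plane (z = 0) directly under the clip's hinge; x points to the tray's far wall, y along the hinge, z up. The hinge line runs along y, 35 mm above the origin. The tray's far wall inner face is 33 mm from the origin in +x.
- clip_b (a joint): hinge of clip_b. 0 = standing at its stop, leaning back 0.35 rad from vertical to the bracket's +x; grows as it swings over to -x; 2.05 rad = lying down in its bay, pointing to -x. Over-centre spring: centre at 1.025 rad, from where it snaps by itself to the nearer stop. Leaving a stop takes about 0.31 N m (7 N at 45 mm from the hinge), falling to zero at the centre. Starts standing.
- clip_b_tip (a point): middle of the outer end of the clip, 95 mm from the hinge. The clip is a steel fork 22 mm wide and 4 mm thick with an orange plastic pad (30 mm wide, 18 mm long, 7 mm thick) at this end. Standing, this end is 124 mm above the counter; lying, about 23 mm.
- clip_c_base: clip_c: base bracket of a note clip, fixed in the tray, 30 x 44 mm. Origin on the counter plane (z = 0) directly under the clip's hinge; x points to the tray's far wall, y along the hinge, z up. The hinge line runs along y, 35 mm above the origin. The tray's far wall inner face is 33 mm from the origin in +x.
- clip_c (a joint): hinge of clip_c. 0 = standing at its stop, leaning back 0.35 rad from vertical to the bracket's +x; grows as it swings over to -x; 2.05 rad = lying down in its bay, pointing to -x. Over-centre spring: centre at 1.025 rad, from where it snaps by itself to the nearer stop. Leaving a stop takes about 0.31 N m (7 N at 45 mm from the hinge), falling to zero at the centre. Starts lying down.
- clip_c_tip (a point): middle of the outer end of the clip, 95 mm from the hinge. The clip is a steel fork 22 mm wide and 4 mm thick with an orange plastic pad (30 mm wide, 18 mm long, 7 mm thick) at this end. Standing, this end is 124 mm above the counter; lying, about 23 mm.
- roll_blue: loose paper-wrapped coin roll with a blue band, 25 mm across, 60 mm tall, standing in a coin cup of the tray (top 66 mm above the counter). Origin: centre of its underside.
- roll_red: loose paper-wrapped coin roll with a red band, 25 mm across, 60 mm tall, standing in a coin cup of the tray (top 66 mm above the counter). Origin: centre of its underside.
- calculator: loose black desk calculator, 140 x 85 x 18 mm, lying beside the tray on its -y side. Origin: centre of its underside.
- stamp: loose hand stamp, 30 x 50 mm foot with a turned wooden handle, 70 mm tall, standing beside the tray on its +y side. Origin: centre of its underside.

How it is judged (in metres and radians):
At the end, for the whole second after the job is handed in: all three clips lie fully down (each clip joint above 1.93 rad of 2.05) and at rest; the coin rolls, calculator and stamp are within 20 mm of where they started (value of joint each of clip_a, clip_b, clip_c above 1.93 rad and velocity of joint clip_a between -0.2 and 0.2 rad/s and velocity of joint clip_b between -0.2 and 0.2 rad/s and velocity of joint clip_c between -0.2 and 0.2 rad/s and distance of each of roll_blue, roll_red, calculator, stamp from where it was at the start of the episode below 0.02 m); the robot touches nothing.
It fails at once if the roll blue was lifted, or moved by more than 20 mm, or tipped (distance of roll_blue from where it was at the start of the episode above 0.02 m or angle between roll_blue's own z axis and vertical above 0.5 rad).
It fails at once if the roll red was lifted, or moved by more than 20 mm, or tipped (distance of roll_red from where it was at the start of the episode above 0.02 m or angle between roll_red's own z axis and vertical above 0.5 rad).
It fails at once if the calculator was lifted, or moved by more than 20 mm, or tipped (distance of calculator from where it was at the start of the episode above 0.02 m or angle between calculator's own z axis and vertical above 0.5 rad).
It fails at once if the stamp was lifted, or moved by more than 20 mm, or tipped (distance of stamp from where it was at the start of the episode above 0.02 m or angle between stamp's own z axis and vertical above 0.5 rad).
It fails at once if the clip that was already lying down was raised (value of joint clip_c below 1.6 rad).
It also fails if it takes over 48 s, if anything falls off the work surface, if the arm or the gripper's body presses on something with over 40 N, if the wrist force passes 120 N, or if a joint passes its speed limit or range.

### The arm

A 6-joint arm with a two-finger parallel gripper is mounted at the origin on the work surface. World frame = base frame: x ahead of the robot, y to its left, z up, the work surface at z = 0. Lengths are in mm, angles in degrees, forces in N, time in s.
With the tool pointing down it reaches from about 300 to 850 mm from the base axis. Payload 5.4 kg.
Tool frame: the origin (TCP) lies midway between the tips of the shut fingers; the grasp point (between the pads) lies 19 mm behind it; z points along the fingers, y is the direction in which the jaws open and shut (so a half turn about z gives the same grasp; the last joint's range is limited). The gripper opens to 85 mm and grips with 20 to 120 N. Pads are 22 mm wide; open, the fingers measure 114 mm over their backs; the gripper's body (76 mm by 85 mm) begins 54 mm behind the grasp point. The pads swing forward as they close: fully open they stand 13 mm farther back than shut.
Start: joints at [65.311, 9.076, 91.501, -0, 79.423, -12.038], TCP at [125.942, 561.021, 231.299] pointing down, gripper open.
Joint ranges: [-166.64, 166.64], [-54.1, 131.32], [10.49, 154.53], [-73.88, 253.88], [9.74, 151.15], [-171.62, 171.62]. Speed limits (degrees/s): [147.25, 147.25, 180, 180, 180, 180].

### API

Orientations are given as [roll, pitch, yaw] about the fixed x, y, z axes, in that order (R = Rz(yaw) Ry(pitch) Rx(roll)).
In Python, from bench import manip gives the robot as it stands.
- The arm moves only by the tool servo_tool, never from a script. Its argument "targets" is a list of rows, each a list of 7 numbers: the shift along the world's x, y, z in cm, then the turn, a rotation vector about the world's x, y, z in rad, then the opening, from 0 (shut) to 1 (fully open). A call has 1 to 8 rows; each row shifts and turns the pose as measured when the row begins; what a row does not reach is not made up. A row lasts 1/10 s, in which the tool goes at most 50 mm and 8.59 degrees, less where a joint would pass 70% of its speed; a pose out of reach is approached as far as the arm can. A call with a gripper value outside its range is refused whole. The fingers move at their own pace and stop on an object; "force" is the grip in N (left out, the last holds). Time passes only in rows, so rows that do not move let the fingers close. It gives the time, the measured TCP pose, the force and the opening at its end, in the units of the state.
- manip.observe(): the state, without advancing time (a new reading comes with each control period).
- manip.snapshot(name): name is "scene" or "top" or "wrist"; returns the picture (400x640x3 uint8, red, green, blue); there is no depth.
- manip.camera_params(name): a dict with "fx", "fy", "cx", "cy" (pixels), "k1" (the pictures are not rectified: a ray, as slopes to the right and down, at radius r is drawn at 1 + k1 r^2 times it, then the intrinsics apply), "position" and "rotation" of the camera in the world. Camera axes: x right, y up, looking along -z (the intrinsics and any distortion apply to the point x, -y, -z); pixel columns grow to the right and rows downward; lengths in mm; the calibration is good to about 2 mm. A picture is of the moment at which its call begins: read the wrist's pose just before it. camera_params takes no time and is no camera call; for the wrist camera it gives the pose at the moment of the call.
- manip.sign_off(): hands the job in, once; it reports no verdict.
The state is a dict: "t": time; "joint_positions": joint angles; "dq": joint speeds; "tau": joint torques, N m; "tcp_pos": TCP position; "tool_rot": TCP orientation; "ft_force": force on the tool from outside, world axes, zero at the start; "torque": the same for the moment, N m; "grip_width": opening from 0.0 (shut) to 1.0 (fully open).
Only numpy, scipy, OpenCV 4.12 (cv2) and the standard library are available. Lean on these libraries where they do the work, as an engineer would, in place of code of your own. Each camera call takes 0.05 s, during which the arm holds its last target.

## Working session

There is one attempt and no reset: what is moved stays moved. The work goes in short steps, Python scripts to look and compute and a tool call to move; the robot and the scene stay as the last step left them, time stands still between calls to the robot, and variables do not carry over. Pictures are saved under pics/ and viewed, and the job is handed in when it is done.

Besides the shell and the picture viewer there is one more tool, called after "Call:" as name(argument=value, ...) on one line, values as JSON. servo_tool: Moves the arm, as the interface text tells. Its arguments: {"type":"object","properties":{"targets":{"type":"array","items":{"type":"array","items":{"type":"number"}}},"force":{"type":"number"}},"required":["targets"]}

```bash
mkdir -p pics; ls; python3 - <<'E'
from bench import manip
import cv2
print(manip.observe())
for n in ("scene","top"):
    p=manip.snapshot(n); cv2.imwrite(f"pics/{n}0.png",cv2.cvtColor(p,cv2.COLOR_RGB2BGR)); print(manip.camera_params(n))
E
```

```text
pics
{'t': 0.0, 'joint_positions': array([ 6.53100224e+01,  9.11538736e+00,  9.15738023e+01, -7.75050209e-04,
        7.94226236e+01, -1.20381168e+01]), 'dq': array([ 0.02412766,  0.02505726,  0.06013246, -0.03212191, -0.09452868,
        0.06414362]), 'tau': array([-1.48086096e-03, -3.95994508e+01, -3.31433916e+01, -2.45489355e-04,
        8.32978432e-03, -1.07142387e-05]), 'tcp_pos': array([125.70580292, 560.46279469, 230.27582565]), 'tool_rot': array([-1.79890487e+02, -2.25751751e-02,  1.67348261e+02]), 'ft_force': array([-0.36156779, -0.16069696,  0.90183483]), 'torque': array([ 0.00627329, -0.0249573 , -0.00198171]), 'grip_width': 1.002317407321725}
{'fx': 381.5728316212932, 'fy': 381.5728316212932, 'cx': 319.20266542572057, 'cy': 201.15621252492056, 'k1': -0.025252359422939255, 'position': array([ 920.62544759, -453.31064345,  574.42865415]), 'rotation': array([ 5.27330964e+01, -8.53293690e-03,  4.03734935e+01])}
{'fx': 455.1707434215444, 'fy': 455.1707434215444, 'cx': 317.9493908535825, 'cy': 196.09238014478794, 'k1': -0.013114125849033511, 'position': array([ 436.47722164,   12.81888047, 1222.27646188]), 'rotation': array([  5.39334388,   1.62802553, -89.27563557])}
```

View pics/scene0.png

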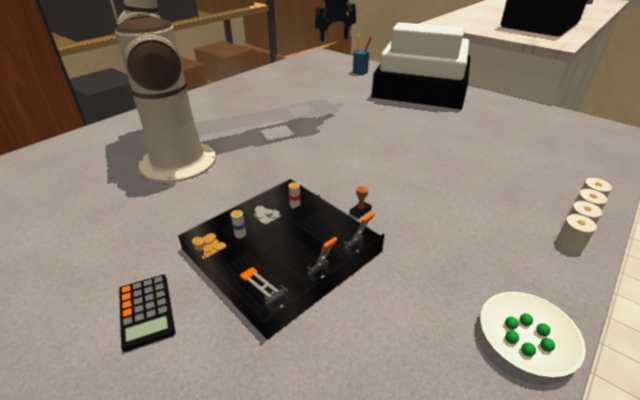

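View pics/top0.png

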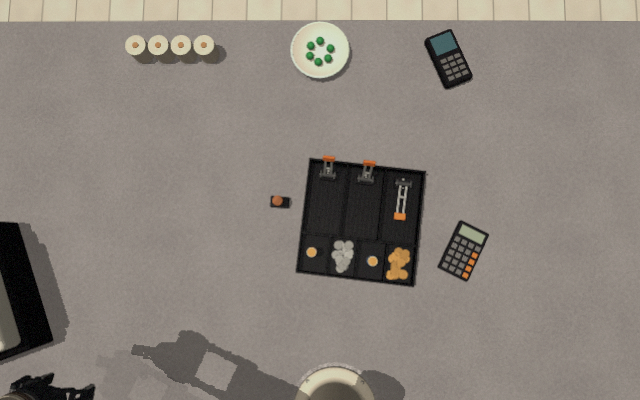

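```bash
cat > h.py <<'E'
import numpy as np,cv2
from scipy.spatial.transform import Rotation as R
def cam(c):
    return R.from_euler('xyz',c['rotation'],degrees=True).as_matrix(),np.array(c['position'])
def ray(c,u,v):
    d=np.array([(u-c['cx'])/c['fx'],(v-c['cy'])/c['fy']]);s=d.copy()
    for _ in range(20): s=d/(1+c['k1']*(s@s))
    M,p=cam(c); return p,M@np.array([s[0],-s[1],-1])
def at_z(c,u,v,z):
    p,d=ray(c,u,v); return p+d*(z-p[2])/d[2]
def proj(c,P):
    M,p=cam(c); q=M.T@(np.array(P)-p); s=np.array([q[0],-q[1]])/-q[2]; s=s*(1+c['k1']*(s@s))
    return s[0]*c['fx']+c['cx'],s[1]*c['fy']+c['cy']
E
python3 -c "
import cv2
a=cv2.imread('pics/top0.png')[20:280,200:460];cv2.imwrite('pics/top0c.png',cv2.resize(a,(780,780//260*260//1))[:600] if 0 else cv2.resize(a,(598,598),interpolation=cv2.INTER_CUBIC))"
```

```text
(no output)
```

View pics/top0c.png

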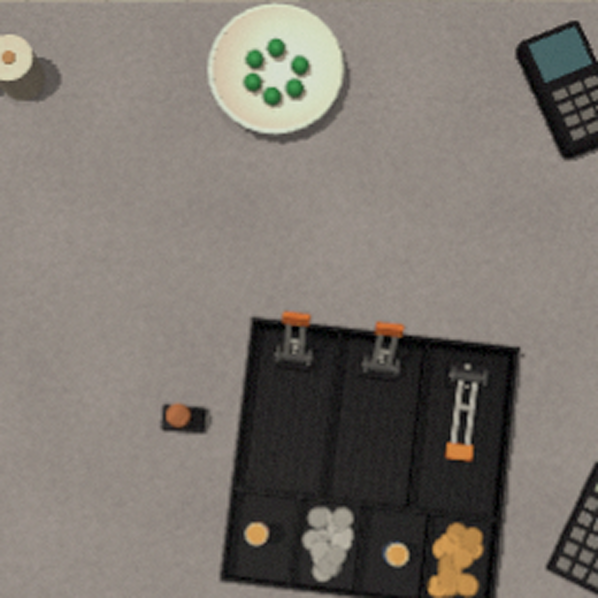

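The top view shows the tray's far corners at crop (252,320) and (519,349), and its near-left corner at (222,580). The standing pads are at (295,319) and (389,329); the lying pad is at (459,452).

```bash
cat > m.py <<'E'
from h import *
from bench import manip
c=manip.camera_params("top");s=manip.camera_params("scene")
f=lambda x,y:(200+x/2.3,20+y/2.3)
def pt(n,x,y,z): print(n,np.round(at_z(c,*f(x,y),z),1))
FL=at_z(c,*f(252,319),50);FR=at_z(c,*f(520,349),50);NL=at_z(c,*f(221,580),40);NR=at_z(c,414.5,285.5,40)
print(FL,FR,NL,NR,np.linalg.norm(FL-FR),np.linalg.norm(FL-NL))
C=(FL+FR+NL+NR)/4
ey=(FL-FR+NL-NR)[:2]; yaw=np.degrees(np.arctan2(-ey[0],ey[1]));ex=(FL+FR-NL-NR)[:2];print("C",C,"yaw",yaw,np.degrees(np.arctan2(ex[1],ex[0])))
yaw=(yaw+np.degrees(np.arctan2(ex[1],ex[0])))/2
M=R.from_euler('z',yaw,degrees=True).as_matrix()
W=lambda p:M@np.array(p)+np.array([C[0],C[1],0])
print("L pad",at_z(c,*f(295,319),124),"M pad",at_z(c,*f(389,329),124),"lying",at_z(c,*f(459,452),27))
for y in(100,0,-100):
    t=W([112+95*np.sin(.35),y,124.2]); print("tip",y,t.round(1),"base",W([112,y,35]).round(1),"lie",W([112-95*np.sin(1.7),y,23]).round(1),"sc",np.round(proj(s,t)),"top",np.round(proj(c,t)))
pt("rollL",257,533,66);pt("rollM",397,554,66);pt("stamp",178,416,70)
for q in([150,153,50],[150,-153,50],[-150,153,40],[-150,-153,40]): print(q,np.round(proj(s,W(q))),np.round(proj(c,W(q))))
E
python3 m.py
python3 -c "
import cv2
a=cv2.imread('pics/scene0.png')[170:340,170:400];cv2.imwrite('pics/scene0c.png',cv2.resize(a,None,fx=3.4,fy=3.4,interpolation=cv2.INTER_CUBIC))"
```

```text
[644.57411797  70.66284503  50.        ] [ 612.79336626 -231.35575888   50.        ] [350.46052508 101.63726453  40.        ] [ 321.16683517 -201.36704152   40.        ] 303.68610979999465 295.9091417729385
C [482.24871112 -65.10567271  45.        ] yaw -5.764234404350453 -5.941883400623633
L pad [631.78492396  21.31115302 124.        ] M pad [621.84008589 -78.25680199 124.        ] lying [ 497.39297422 -166.00059135   27.        ]
tip 100 [636.3  19.6 124.2] base [603.9  23.   35. ] lie [510.1  32.6  23. ] sc [368. 217.] top [329. 157.]
tip 0 [626.1 -79.8 124.2] base [593.7 -76.5  35. ] lie [499.9 -66.9  23. ] sc [329. 242.] top [370. 161.]
tip -100 [ 615.9 -179.3  124.2] base [ 583.5 -176.    35. ] lie [ 489.8 -166.4   23. ] sc [284. 273.] top [411. 166.]
rollL [404.  61.  66.]
rollM [383.2 -92.3  66. ]
stamp [531.6 150.2  70. ]
[150, 153, 50] [384. 234.] [309. 158.]
[150, -153, 50] [263. 324.] [427. 171.]
[-150, 153, 40] [289. 179.] [296. 273.]
[-150, -153, 40] [176. 236.] [415. 287.]
```

View pics/scene0c.png

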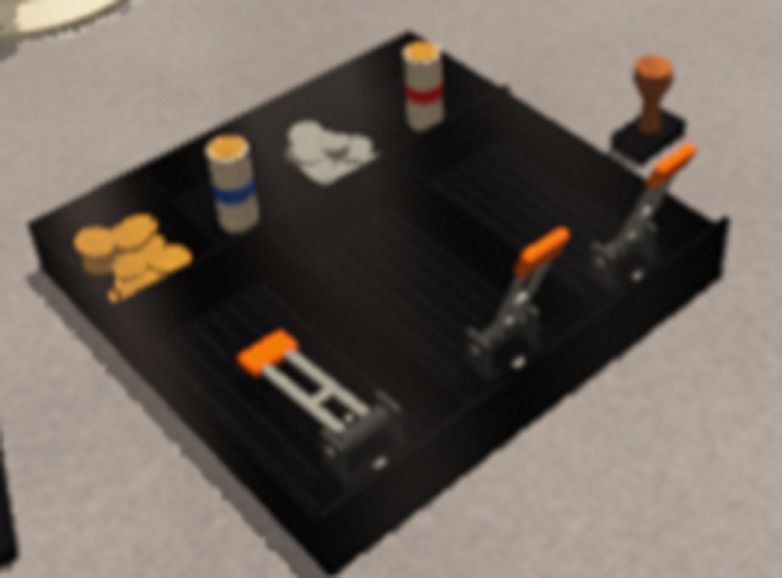

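Geometry agrees between cameras to a few mm: the tips are near (636,20,124) and (626,-79,124). I'll travel high with the fingers shut to a point behind the left clip.

Call:
servo_tool(targets=[[3.5,-3.4,0,0,0,0,0],[3.5,-3.4,0,0,0,0,0],[3.5,-3.4,0,0,0,0,0],[3.5,-3.4,0,0,0,0,0],[3.5,-3.4,0,0,0,0,0],[3.5,-3.4,0,0,0,0,0],[3.5,-3.4,0,0,0,0,0],[3.5,-3.4,0,0,0,0,0]], force=40)

```text
t: 0.9
tcp_pos: [406.0, 280.9, 226.8]
tool_rot: [-179.8, -0.2, 168.1]
ft_force: [0.9, 1.6, -0.3]
grip_width: -0.002
```

Call:
servo_tool(targets=[[3.6,-3.3,0,0,0,0,0],[3.6,-3.3,0,0,0,0,0],[3.6,-3.3,0,0,0,0,0],[3.6,-3.3,0,0,0,0,0],[3.6,-3.3,0,0,0,0,0],[3.6,-3.3,0,0,0,0,0],[3.6,-3.3,0,0,0,0,0],[2.6,-2.9,0,0,0,0,0]])

```text
t: 1.7
tcp_pos: [688.3, 10.1, 222.7]
tool_rot: [-179.8, -0.6, 167.9]
ft_force: [0.2, -0.0, -0.3]
grip_width: -0.001
```

Call:
servo_tool(targets=[[0.2,1.0,-3,0,0,0,0],[0,0,-4,0,0,0,0],[0,0,-3.5,0,0,0,0],[0,0,-2,0,0,0,0],[0,0,0,0,0,0,0]])

```text
t: 2.2
tcp_pos: [692.3, 13.2, 90.6]
tool_rot: [-179.7, -0.6, 167.4]
ft_force: [-1.2, 0.3, 0.1]
grip_width: -0.004
```

```bash
python3 - <<'E'
from bench import manip
import cv2
o=manip.observe();print(o['tcp_pos'])
p=manip.snapshot("scene");p=cv2.cvtColor(p,cv2.COLOR_RGB2BGR)
cv2.imwrite("pics/scene1.png",cv2.resize(p[100:340,230:470],None,fx=2.5,fy=2.5,interpolation=cv2.INTER_CUBIC))
E
```

```text
[692.25831022  13.18584594  90.56771907]
```

View pics/scene1.png

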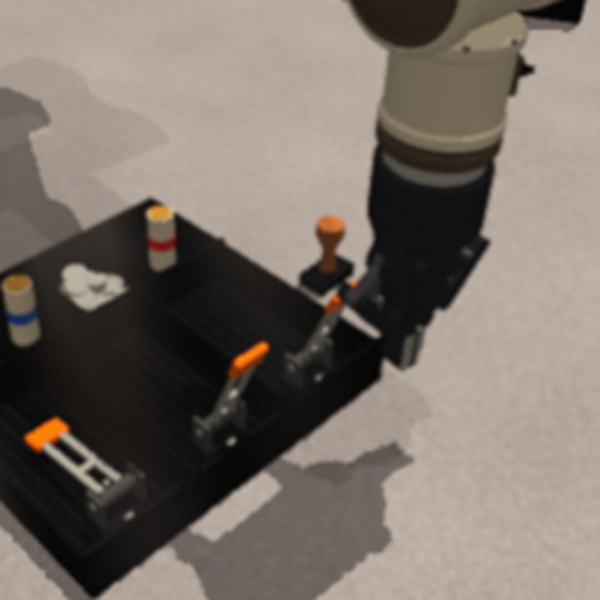

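The shut fingertips are at crop (405,360), behind the left clip and clear of everything. Now I push in −x.

Call:
servo_tool(targets=[[-2,0.7,0.3,0,0,0,0],[-2,0.4,0,0,0,0,0],[-2,0.2,0,0,0,0,0],[-2,0.2,0,0,0,0,0]])

```text
t: 2.65
tcp_pos: [619.8, 27.1, 104.6]
tool_rot: [-179.8, 0.7, 167.4]
ft_force: [3.4, -0.4, -1.9]
grip_width: -0.0
```

Call:
servo_tool(targets=[[-2,0,-0.6,0,0,0,0],[-2,0,-0.6,0,0,0,0],[-2,0,-0.8,0,0,0,0],[-2,0,-0.6,0,0,0,0],[-1.5,0,-0.4,0,0,0,0],[0,0,0,0,0,0,0]])

```text
t: 3.25
tcp_pos: [531.7, 27.2, 89.9]
tool_rot: [180.0, 2.5, 167.4]
ft_force: [0.2, -0.2, -0.1]
grip_width: -0.001
```

```bash
python3 - <<'E'
from bench import manip
import cv2
o=manip.observe();print(o['tcp_pos'],o['ft_force'])
p=manip.snapshot("scene");p=cv2.cvtColor(p,cv2.COLOR_RGB2BGR)
cv2.imwrite("pics/scene2.png",cv2.resize(p[100:340,230:470],None,fx=2.5,fy=2.5,interpolation=cv2.INTER_CUBIC))
E
```

```text
[531.69221646  27.21735508  89.85552692] [ 0.24362439 -0.19001417 -0.14948999]
```

View pics/scene2.png

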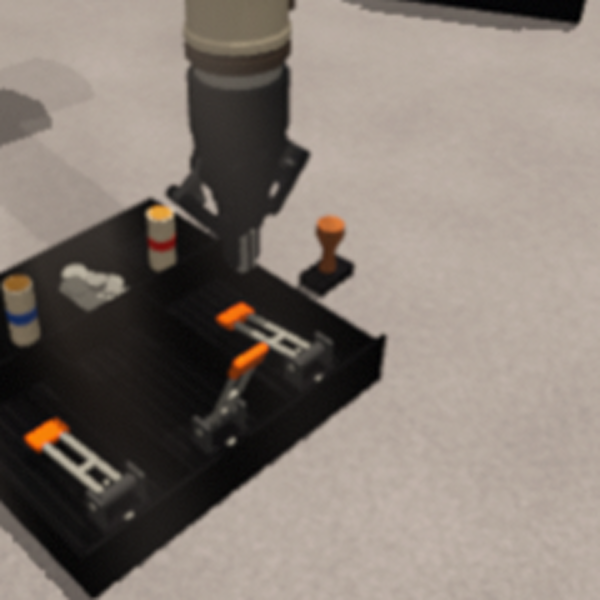

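The left clip is lying down, its pad at crop (235,316). Next I go up and over to behind the middle clip.

Call:
servo_tool(targets=[[0,0,4.5,0,0,0,0],[0,0,4.5,0,0,0,0],[0,0,4.5,0,-0.04,0,0],[4,-2.5,0.5,0,0,0,0],[4,-2.5,0.5,0,0,0,0],[4,-2.5,0.5,0,0,0,0],[4,-2.5,0.3,0,0,0,0],[0,0,0,0,0,0,0]])

```text
t: 4.1
tcp_pos: [704.7, -76.1, 268.9]
tool_rot: [179.5, 6.9, 167.6]
ft_force: [-0.6, 0.4, -0.5]
grip_width: -0.0
```

Call:
servo_tool(targets=[[-0.5,-0.3,-4,0,0.07,0,0],[-0.5,-0.3,-4,0,0.04,0,0],[0,0,-4,0,0,0,0],[0,0,-3.5,0,0,0,0],[0,0,0,0,0,0,0]])

```text
t: 4.6
tcp_pos: [701.6, -83.9, 118.6]
tool_rot: [-179.1, 1.5, 167.6]
ft_force: [-1.0, 0.5, -1.3]
grip_width: 0.0
```

Call:
servo_tool(targets=[[-1,0.2,-2.4,0,0,0,0],[-2,0.3,-0.2,0,0,0,0],[-2,0.2,-0.4,0,0,0,0],[-2,0.1,-0.4,0,0,0,0]])

```text
t: 5.0
tcp_pos: [638.8, -76.7, 95.8]
tool_rot: [-179.1, 2.6, 167.7]
ft_force: [4.8, -0.1, 3.6]
grip_width: 0.002
```

Call:
servo_tool(targets=[[-2,0.1,-0.3,0,0,0,0],[-2,0.1,-0.3,0,0,0,0],[-2,0.1,-0.5,0,0,0,0],[-2,0.1,-0.5,0,0,0,0],[-2,0.1,-0.5,0,0,0,0],[-1.5,0,-0.3,0,0,0,0],[0,0,0,0,0,0,0]])

```text
t: 5.7
tcp_pos: [540.0, -74.5, 100.1]
tool_rot: [-179.0, 5.6, 167.8]
ft_force: [-0.1, -0.4, -0.2]
grip_width: -0.001
```

```bash
python3 - <<'E'
from bench import manip
import cv2
o=manip.observe();print(o['tcp_pos'],o['ft_force'])
p=manip.snapshot("scene");p=cv2.cvtColor(p,cv2.COLOR_RGB2BGR)
cv2.imwrite("pics/scene3.png",cv2.resize(p[100:340,230:470],None,fx=2.5,fy=2.5,interpolation=cv2.INTER_CUBIC))
E
```

```text
[539.96948981 -74.4806868  100.10144625] [-0.05643253 -0.44498374 -0.21435004]
```

View pics/scene3.png

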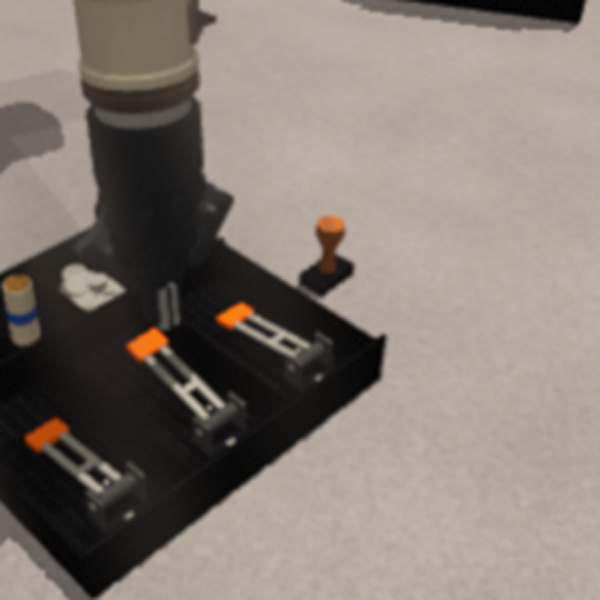

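The middle clip looks past its centre, but its pad at (148,343) doesn't look quite level with the others and may be mid-swing. I'll retreat upward and check again.

Call:
servo_tool(targets=[[0,0,3,0,0,0,0],[0,0,4,0,0.05,0,0],[0,0,4,0,0.05,0,0],[-3,3,3,0,0,0,0],[-3,3,0,0,0,0,0],[-3,3,0,0,0,0,0],[0,0,0,0,0,0,0],[0,0,0,0,0,0,0]])

```text
t: 6.55
tcp_pos: [462.3, 14.7, 261.1]
tool_rot: [-177.7, 1.5, 167.8]
ft_force: [-0.2, -0.1, -0.0]
grip_width: -0.003
```

```bash
python3 - <<'E'
from bench import manip
from h import *
o=manip.observe();print(o['tcp_pos'],o['ft_force'])
for n,(a,b,c,d) in(("scene",(130,340,150,400)),("top",(140,300,250,500))):
    p=cv2.cvtColor(manip.snapshot(n),cv2.COLOR_RGB2BGR)
    cv2.imwrite(f"pics/{n}4.png",cv2.resize(p[a:b,c:d],None,fx=2.8,fy=2.8,interpolation=cv2.INTER_CUBIC))
    if n=="scene":
        k=manip.camera_params(n)
        for P in ([510,32.6,27],[500,-66.9,27],[490,-166.4,27]): u,v=proj(k,P);print((u-150)*2.8,(v-130)*2.8)
E
```

```text
[462.32522545  14.69002308 261.0929558 ] [-0.16247319 -0.1236427  -0.00382285]
476.1208285660888 263.5505173478265
377.94743559748025 325.31913547599356
265.14761239992276 396.241713122992
```

View pics/scene4.png

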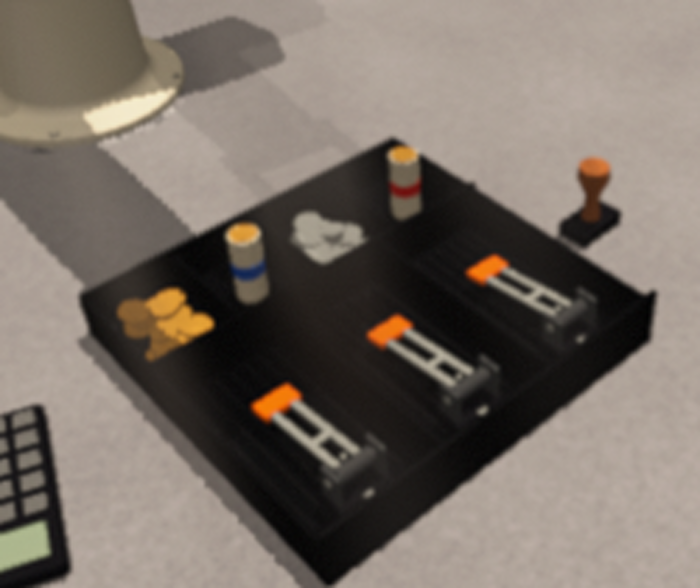

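View pics/top4.png

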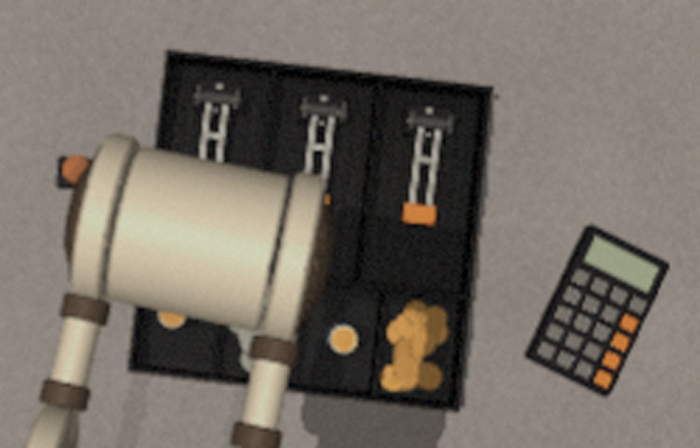

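Measured against the predicted lying tips, the three pads at (487,270), (390,331) and (277,401) are offset equally, (11,6), (12,6) and (12,5) px. So all three clips lie at the same angle. The rolls, stamp and calculator are undisturbed, and the arm is clear and still.

```bash
python3 -c "
from bench import manip
print(manip.sign_off())"
```

```text
the job is handed in; nothing more can be done
None
```

Both standing clips (the one on the +y side and the middle one) are now snapped down into their bays. I pushed each one over from behind, in −x, with the shut fingertips, and the contact forces I saw were only about 4–6 N. I then raised the arm clear and handed the job in at about 6.7 s.

- **Clips:** in the last scene picture, the two pushed pads sit within 1 px of where the untouched third clip's pad does, each compared with its predicted lying position. I took that as all three being fully down. I did not read the joint angles directly.
- **Loose objects:** the coin rolls, stamp and calculator looked unmoved. I judged this by eye and did not measure their positions. In the last top view the arm partly covered the red coin roll and the stamp, so for those two I relied on the scene camera.
- **Disagreements:** one picture taken just after the second push showed the middle clip still swinging; the next one showed it down. The tool tilted up to 7° during the travel moves, which I corrected with no contact.

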